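Crib bars on the blow-off stand and hold the dead-man paddle half-way

TASK

Add the next crosswise layer to the crib on the blue blow-off stand: lay the two loose aluminium bars from the rubber mat across the two bars already there, each directly above and in line with one of the stand's steel rest rails, and let go without shoving the lower bars. Then press the sprung dead-man paddle on the yellow pod with the fingers to about half its travel (free edge level with the green band beside it, never all the way down, which trips the blower) and finish while still holding it there. Leave the other things on the bench where they are.

Things in the scene. Friction and masses are not known exactly. Their poses are not given: they have to be found in the camera images.
- bar_a_center (a point): aluminium flat bar, 150 x 24 x 16 mm (x long, y wide, z thick), 155 g nominal; this point is its centre; x runs along its length. Loose on the 4 mm thick black rubber mat at the start (centre 12 mm above the bench).
- bar_b_center (a point): aluminium flat bar, 150 x 24 x 16 mm (x long, y wide, z thick), 155 g nominal; this point is its centre; x runs along its length. Loose on the same mat, about 90 mm beside the other one, roughly parallel.
- under_a_center (a point): aluminium flat bar, 150 x 24 x 16 mm (x long, y wide, z thick), 155 g nominal; this point is its centre; x runs along its length. Already lying across the stand's two rails (centre 38 mm above the bench), at right angles to them; not fastened. It stays there (within 20 mm).
- under_b_center (a point): aluminium flat bar, 150 x 24 x 16 mm (x long, y wide, z thick), 155 g nominal; this point is its centre; x runs along its length. As the former, parallel to it and 100 mm from it.
- slot_left (a point): point fixed to the blue stand: where the centre of a bar laid in the new layer belongs, above the middle of one rest rail, 54 mm above the bench (bar's underside at 46 mm, on top of the lower bars). x runs along the rail, which is the direction of the laid bar (either way round), z up. The stand: bed 190 x 190 mm, its two rails 100 mm apart; a grey blower nozzle 62 mm high begins 98 mm from the bed's middle along +x.
- slot_right (a point): the same for the other rail, 100 mm from slot_left along the stand's -y. Either loose bar may go to either one.
- paddle (a joint): angle of the dead-man paddle in rad: 0 released (standing 0.45 rad up), 0.45 all the way down (level). Half-way is 0.225; 0.15 to 0.30 has the free edge beside the green band of the scale (67 to 83 mm above the bench); above 0.40 trips. A spring of 1.6 N m/rad pushes it up: at the press point about 3.5 N to start it, 7 N at half, 11 N at the bottom.
- paddle_press (a point): centre of the orange pad's top, on top of the paddle's free end; press here, straight down. Pad 34 x 46 mm; it turns with the paddle. About 98 mm above the bench when released, 79 mm at half travel, 58 mm all the way down. At 0 its z is vertical, x points horizontally towards the hinge. Narrow scale plates stand 40 mm to either side, up to 86 mm above the bench.
- paddle_hinge (a point): middle of the paddle's hinge axis (the axis is y), fixed to the yellow pod (140 x 100 mm, 30 mm high), 50 mm above the bench; the paddle's free end lies 112 mm from it towards -x of this point.
- spray_can: green and steel can, 64 mm across, 170 mm tall, origin under its centre; bystander, leave it where it is
- mug: blue mug, 80 mm across, 90 mm tall, origin under its centre; bystander, leave it where it is
- wrench: steel wrench lying flat, origin under its middle; bystander, leave it where it is
- brush: hand brush lying flat, origin under its middle; bystander, leave it where it is
- angle_offcut: offcut of steel angle, 120 x 40 x 40 mm, origin under its centre; bystander, leave it where it is
- disc_stack: stack of brown grinding discs, 125 mm across, 16 mm high, origin under its centre; bystander, leave it where it is
- bolt_jar: small amber jar with a red cap, 52 mm across, 60 mm tall, origin under its centre; bystander, leave it where it is
There are look-alikes about, which are no part of the job. Leave any pink or turquoise look-alike of the part that bears bar_a_center alone.

How it is judged:
By the outcome, as a careful person would: the job done as asked, in the order asked, and still so for the second after the job is handed in, while the arm keeps its last pose, push and grip.
It also fails if it takes over 67 s, if anything falls off the work surface, if the arm or the gripper's body presses on something with over 40 N, if the wrist force passes 120 N, or if a joint passes its speed limit or range.

ROBOT

A 6-joint arm with a two-finger parallel gripper is mounted at the origin on the work surface. World frame = base frame: x ahead of the robot, y to its left, z up, the work surface at z = 0. Lengths are in m, angles in rad, forces in N, time in s.
With the tool pointing down it reaches from about 0.35 to 0.975 m from the base axis. Payload 17.4 kg.
Tool frame: the origin (TCP) lies on the centre line of the jaws, within the pads' length; the fingertips stand 22 mm ahead of it and the grasp point (between the pads) lies 3 mm ahead of it; z points along the fingers, y is the direction in which the jaws open and shut (so a half turn about z gives the same grasp; the last joint's range is limited). The gripper opens to 85 mm and grips with 20 to 120 N. Pads are 22 mm wide; open, the fingers measure 114 mm over their backs; the gripper's body (76 mm by 85 mm) begins 54 mm behind the grasp point. The pads swing forward as they close: fully open they stand 13 mm farther back than shut.
Start: joints at [1.08, 0.116, 1.442, -0, 1.584, -0.038], TCP at [0.295, 0.607, 0.253] pointing down, gripper open.
Joint ranges: [-2.83, 2.83], [-0.83, 2.19], [0.07, 2.5], [-1.14, 4.28], [0.01, 3], [-2.97, 2.97]. Speed limits (rad/s): [1.89, 1.89, 2.22, 3.14, 3.14, 3.14].

INTERFACE

Orientations are given as a unit quaternion [w, x, y, z].
In Python, from bench import arm, cams gives the robot as it stands.
- The arm moves only by the shell command python3 -m pendant 'ROWS' [FORCE]. ROWS is JSON, a list of rows, each an object with "delta_rot": the turn, a rotation vector about the tool's x, y, z normalised to -1 to 1, where 1 is 2 rad, a list of three; "dp": the shift along the tool's x, y, z normalised to -1 to 1, where 1 is 0.15 m, a list of three; "claw": the gripper command: -1 is fully open, 1 is shut, values between are in proportion. In form: [{"delta_rot": [rx, ry, rz], "dp": [x, y, z], "claw": claw}, ...]. A call has exactly 8 rows; each row shifts and turns the commanded pose from where the row before left it, along the tool's axes as they then stand; what a row does not reach is not made up. A row lasts 1/12 s, in which the tool goes at most 41.7 mm and 7.16 degrees, less where a joint would pass 70% of its speed; a pose out of reach is approached as far as the arm can. A call with a number of a shift or a turn outside -1 to 1 is refused whole. A call with a gripper value outside its range is refused whole. The fingers move at their own pace and stop on an object; FORCE is the grip in N (left out, the last holds). Time passes only in rows, so rows that do not move let the fingers close, or fill a call up. It gives the time, the measured TCP pose, the force and the opening at its end, in the units of the state.
- arm.read_state(): the state, without advancing time (a new reading comes with each control period).
- cams.capture(name): name is "scene" or "top" or "wrist"; returns the picture (420x560x3 uint8, red, green, blue); there is no depth.
- cams.camera_params(name): a dict with "fx", "fy", "cx", "cy" (pixels), "T" (4x4, takes a point from camera to world coordinates). Camera axes: x right, y down, z forward; pixel columns grow to the right and rows downward; lengths in m; the calibration is good to about 2 mm. A picture is of the moment at which its call begins: read the wrist's pose just before it. camera_params takes no time and is no camera call; for the wrist camera it gives the pose at the moment of the call.
- arm.hand_in(): hands the job in, once; it reports no verdict.
The state is a dict: "t": time; "joints": joint angles; "dq": joint speeds; "tau": joint torques, N m; "tcp_pos": TCP position; "orientation": TCP orientation; "force": force on the tool from outside, world axes, zero at the start; "torque": the same for the moment, N m; "width": finger opening in m.
Only numpy, scipy, OpenCV 4.12 (cv2) and the standard library are available. Lean on these libraries where they do the work, as an engineer would, in place of code of your own. Each camera call takes 0.05 s, during which the arm holds its last target.

## Working session

There is one attempt and no reset: what is moved stays moved. The work goes in short steps, Python scripts to look and compute and a shell command to move; the robot and the scene stay as the last step left them, time stands still between calls to the robot, and variables do not carry over. Pictures are saved under pics/ and viewed, and the job is handed in when it is done.

```bash
ls; mkdir -p pics; python3 - <<'E'
from bench import arm,cams
import cv2
for n in ["scene","top","wrist"]:
    im=cams.capture(n); cv2.imwrite(f"pics/{n}0.png",im[:,:,::-1])
    p=cams.camera_params(n); print(n,p)
s=arm.read_state();print(s)
E
```

```text
pics
scene {'fx': 518.0927240064933, 'fy': 518.0927240064933, 'cx': 283.5574694973834, 'cy': 201.82422432438383, 'T': array([[ 0.87152552,  0.35218528, -0.34118735,  1.08331565],
       [ 0.49015662, -0.60616324,  0.62634864, -1.07301972],
       [ 0.01377554, -0.71311405, -0.70091268,  1.24068974],
       [ 0.        ,  0.        ,  0.        ,  1.        ]])}
top {'fx': 521.2981246871902, 'fy': 521.2981246871902, 'cx': 277.1338648938443, 'cy': 206.02684104209442, 'T': array([[ 0.01806703, -0.99693164,  0.07616353,  0.38983054],
       [-0.99982802, -0.01833316, -0.00279633, -0.03973428],
       [ 0.00418407, -0.07609991, -0.99709142,  1.86719501],
       [ 0.        ,  0.        ,  0.        ,  1.        ]])}
wrist {'fx': 298.8984257527978, 'fy': 298.8984257527978, 'cx': 275.77222520241895, 'cy': 208.07815109085328, 'T': array([[ 0.43718257,  0.85462082,  0.28016896,  0.22490695],
       [ 0.89937087, -0.41478581, -0.13814763,  0.64231037],
       [-0.00185373,  0.31237154, -0.9499582 ,  0.37339317],
       [ 0.        ,  0.        ,  0.        ,  1.        ]])}
{'t': 0.15, 'joints': array([ 1.08022432e+00,  1.16388747e-01,  1.44209820e+00, -1.05114316e-05,
        1.58399481e+00, -3.78134994e-02]), 'dq': array([ 8.84780425e-04, -6.85829083e-04, -1.78004563e-03, -5.55171222e-04,
        6.52192993e-05, -1.24589733e-03]), 'tau': array([ 1.57517941e-03, -7.32508349e+01, -6.32849836e+01, -1.71588493e-06,
        5.05300195e-03, -3.02231729e-05]), 'tcp_pos': array([0.29524035, 0.60687626, 0.25273148]), 'orientation': array([-1.11012740e-04,  2.24450680e-01,  9.74485348e-01, -4.30499130e-04]), 'force': array([0.13779306, 0.35868229, 0.00463004]), 'torque': array([-0.02172639, -0.01389787,  0.00991222]), 'width': 0.08511776035351648}
```

View pics/scene0.png

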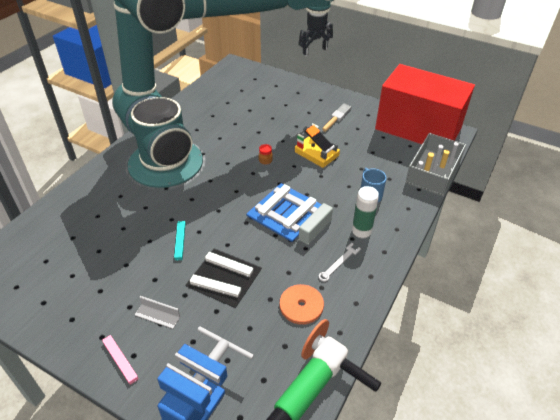

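View pics/top0.png

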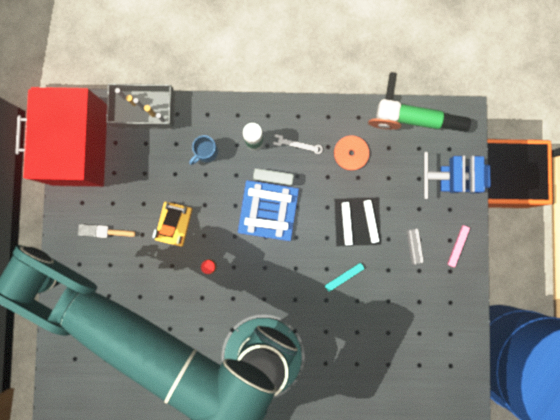

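View pics/wrist0.png

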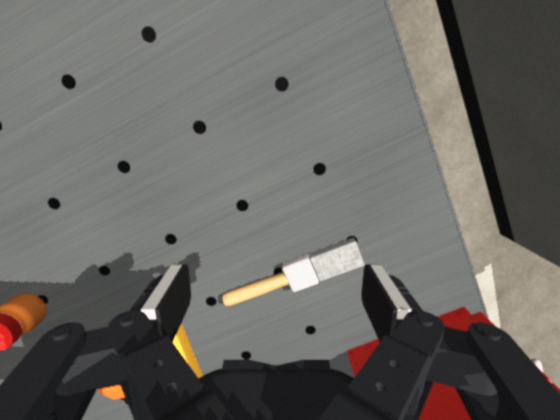

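Candidates for the loose bars in the top view are the two white bars on the black mat at (347,222) and (372,220), the turquoise look-alike at (345,277), the pink one at (459,246), the angle offcut at (415,246), and the crib bars at (268,211). By description I choose the two on the mat. Next I'll check close crops of these and measure.

```bash
cat > h.py <<'E'
import numpy as np, cv2
from bench import arm,cams
def ray(p,u,v):
    d=p['T'][:3,:3]@np.array([(u-p['cx'])/p['fx'],(v-p['cy'])/p['fy'],1]); return p['T'][:3,3],d
def onz(p,u,v,z):
    o,d=ray(p,u,v); return o+d*(z-o[2])/d[2]
def proj(p,X):
    c=np.linalg.inv(p['T'])@np.r_[X,1]; return p['cx']+p['fx']*c[0]/c[2],p['cy']+p['fy']*c[1]/c[2]
E
python3 - <<'E'
import cv2,numpy as np
from h import *
t=cv2.imread('pics/top0.png'); s=cv2.imread('pics/scene0.png')
a=cv2.resize(t[165:255,230:390],None,fx=5,fy=5,interpolation=cv2.INTER_CUBIC); cv2.imwrite('pics/c1.png',a)
b=cv2.resize(t[195:255,145:225],None,fx=8,fy=8,interpolation=cv2.INTER_CUBIC); cv2.imwrite('pics/c2.png',b)
c=cv2.resize(s[110:310,180:380],None,fx=3,fy=3,interpolation=cv2.INTER_CUBIC); cv2.imwrite('pics/c3.png',c)
p=cams.camera_params('top')
g=cv2.cvtColor(t,cv2.COLOR_BGR2HSV)
m=((g[...,2]>185)&(g[...,1]<50)).astype(np.uint8)
m[:, :230]=0;m[:,390:]=0;m[:168]=0;m[255:]=0
cs,_=cv2.findContours(m,cv2.RETR_EXTERNAL,cv2.CHAIN_APPROX_NONE)
for k in cs:
    if cv2.contourArea(k)<60: continue
    r=cv2.minAreaRect(k); print(r)
    z=.02 if r[0][0]>320 else .046
    bx=cv2.boxPoints(r); w=np.array([onz(p,*q,z) for q in bx]); print(w.mean(0).round(4)); e=w[1]-w[0];f=w[2]-w[1];print(np.linalg.norm(e),np.linalg.norm(f),np.degrees(np.arctan2(e[1],e[0])),np.degrees(np.arctan2(f[1],f[0])))
E
```

```text
((346.6103515625, 223.32415771484375), (43.100608825683594, 7.806275367736816), 85.2363510131836)
[ 0.4742 -0.2924  0.02  ]
0.027813499718189656 0.15281803348696057 -84.17082197630207 -174.81049032454388
((370.80767822265625, 221.03848266601562), (43.145545959472656, 7.844644546508789), 78.69007110595703)
[ 0.4839 -0.3782  0.02  ]
0.028019574621186916 0.15284697567762376 -77.62956806405002 -168.44178156831512
((267.3812561035156, 209.920166015625), (43.542240142822266, 49.26896286010742), 7.35237979888916)
[ 0.515 -0.011  0.046]
0.17293121138106146 0.15303142988600427 -6.037185402570218 -96.33235660787798
((272.4554138183594, 176.28244018554688), (39.1466064453125, 10.501480102539062), 8.972626686096191)
[ 0.6336 -0.0265  0.046 ]
0.03722795801814638 0.1378846619511381 -7.67092105033459 -97.97427984415134
```

View pics/c1.png

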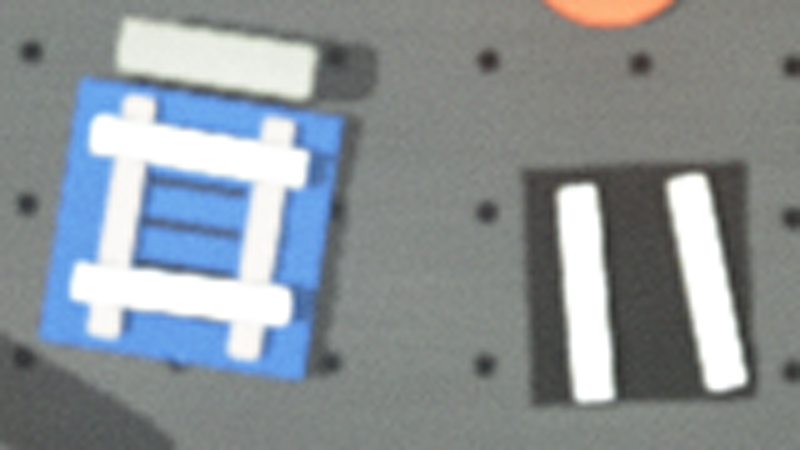

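View pics/c2.png

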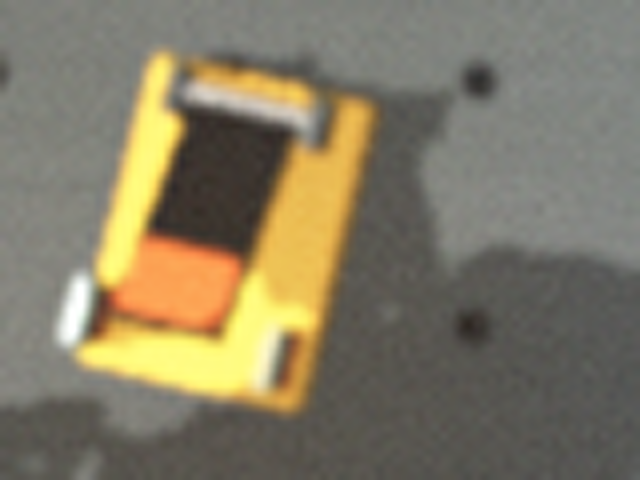

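View pics/c3.png

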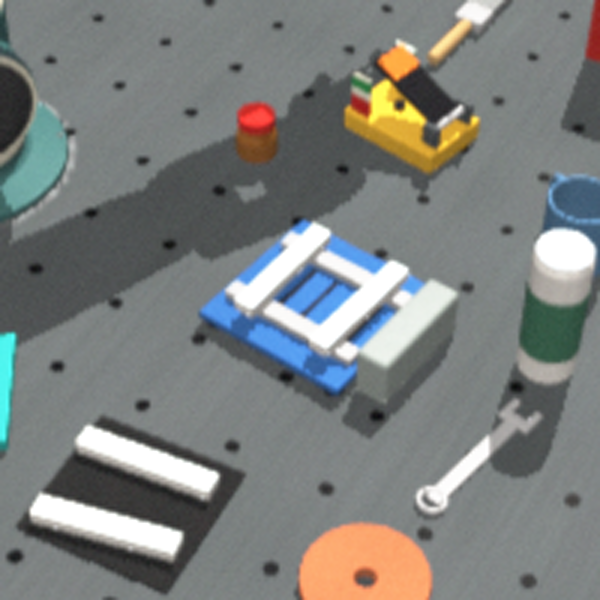

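The crops confirm two silver bars on the black mat, the crib on the blue stand with its nozzle on the far side, and the raised paddle with its orange pad at about (166,230) in the top view. Next I move above the stand for a close wrist view.

```bash
python3 -m pendant '[{"delta_rot":[0,0,0],"dp":[-0.2,-0.17,0],"claw":-1},{"delta_rot":[0,0,0],"dp":[-0.2,-0.17,0],"claw":-1},{"delta_rot":[0,0,0],"dp":[-0.2,-0.17,0],"claw":-1},{"delta_rot":[0,0,0],"dp":[-0.2,-0.17,0],"claw":-1},{"delta_rot":[0,0,0],"dp":[-0.2,-0.17,0],"claw":-1},{"delta_rot":[0,0,0],"dp":[-0.2,-0.17,0],"claw":-1},{"delta_rot":[0,0,0],"dp":[-0.2,-0.17,0],"claw":-1},{"delta_rot":[0,0,0],"dp":[-0.2,-0.17,0],"claw":-1}]' 40
python3 - <<'E'
from h import *
cv2.imwrite('pics/w1.png',cams.capture('wrist')[:,:,::-1])
np.save('w1.npy',cams.camera_params('wrist'),allow_pickle=True)
E
```

```text
t: 0.82
tcp_pos: [0.4221, 0.3167, 0.2532]
orientation: [0.0, 0.224, 0.975, 0.0]
force: [1.0, 0.4, -0.8]
width: 0.085
```

```bash
python3 -m pendant '[{"delta_rot":[0,0,0],"dp":[-0.2,-0.17,0],"claw":-1},{"delta_rot":[0,0,0],"dp":[-0.2,-0.17,0],"claw":-1},{"delta_rot":[0,0,0],"dp":[-0.2,-0.17,0],"claw":-1},{"delta_rot":[0,0,0],"dp":[-0.2,-0.17,0],"claw":-1},{"delta_rot":[0,0,0],"dp":[-0.2,-0.17,0],"claw":-1},{"delta_rot":[0,0,0],"dp":[-0.2,-0.17,0],"claw":-1},{"delta_rot":[0,0,0],"dp":[-0.1,-0.1,0],"claw":-1},{"delta_rot":[0,0,0],"dp":[0,0,0],"claw":-1}]' 40
python3 - <<'E'
from h import *
p=cams.camera_params('wrist')
cv2.imwrite('pics/w2.png',cams.capture('wrist')[:,:,::-1])
np.save('w2.npy',p,allow_pickle=True)
E
```

```text
t: 1.53
tcp_pos: [0.5247, 0.0787, 0.2529]
orientation: [-0.0, 0.226, 0.974, -0.0]
force: [-0.2, 0.6, 0.0]
width: 0.0853
```

View pics/w1.png

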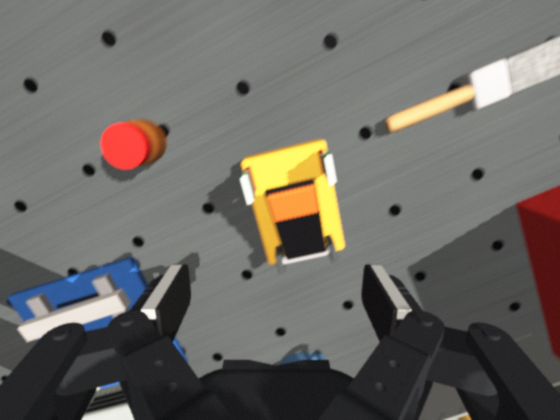

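View pics/w2.png

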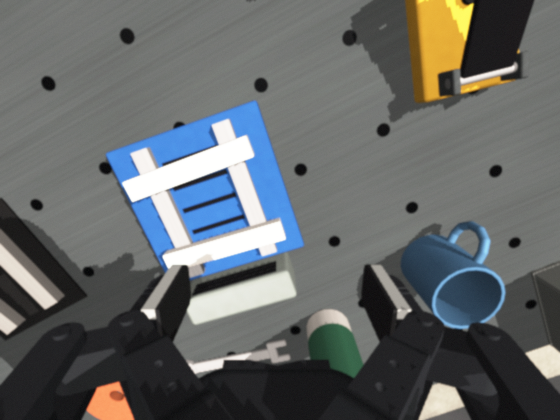

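w1 shows the paddle pod, with the orange pad at about (292,203). w2 shows the whole stand, with the lower bars at (190,168) and (225,243) and the rails between them.

```bash
python3 - <<'E'
from h import *
t=cv2.imread('pics/w2.png')
cv2.imwrite('pics/c4.png',cv2.resize(t[90:340,90:320],None,fx=2.4,fy=2.4,interpolation=cv2.INTER_CUBIC))
p=np.load('w2.npy',allow_pickle=True).item()
g=cv2.cvtColor(t,cv2.COLOR_BGR2HSV)
def quad(m,z,amin):
    cs,_=cv2.findContours(m.astype(np.uint8),cv2.RETR_EXTERNAL,cv2.CHAIN_APPROX_NONE)
    for k in cs:
        if cv2.contourArea(k)<amin: continue
        r=cv2.minAreaRect(k); bx=cv2.boxPoints(r)
        w=np.array([onz(p,*q,z) for q in bx]); e=w[1]-w[0];f=w[2]-w[1]
        print(np.round(r[0]),z,'c',w.mean(0).round(4),np.linalg.norm(e).round(4),np.linalg.norm(f).round(4),np.degrees(np.arctan2(e[1],e[0])).round(1),np.degrees(np.arctan2(f[1],f[0])).round(1))
m=(g[...,0]>95)&(g[...,0]<125)&(g[...,1]>130); m[:, 330:]=0
m=cv2.morphologyEx(m.astype(np.uint8),cv2.MORPH_CLOSE,np.ones((45,45)))
for z in (0.0,.008,.012): quad(m,z,5000)
for th in (200,215,230,240):
    m=(g[...,2]>th)&(g[...,1]<40); m[:,330:]=0;m[:90]=0;m[275:]=0;m[:,:100]=0
    print(th); quad(m,.046,300)
E
```

```text
[204. 198.] 0.0 c [ 0.5182 -0.0227  0.    ] 0.1978 0.1979 81.2 -7.7
[204. 198.] 0.008 c [ 0.5169 -0.0197  0.008 ] 0.1936 0.1936 81.2 -7.7
[204. 198.] 0.012 c [ 0.5162 -0.0183  0.012 ] 0.1915 0.1915 81.2 -7.7
200
[225. 251.] 0.046 c [ 0.573  -0.0142  0.046 ] 0.1507 0.038 81.2 -10.5
[194. 188.] 0.046 c [ 0.4917 -0.008   0.046 ] 0.1472 0.1211 81.3 -8.8
215
[225. 251.] 0.046 c [ 0.5734 -0.0143  0.046 ] 0.1508 0.0376 81.4 -10.4
[194. 187.] 0.046 c [ 0.4915 -0.0079  0.046 ] 0.1472 0.1207 81.3 -8.8
230
[225. 251.] 0.046 c [ 0.5735 -0.0145  0.046 ] 0.1507 0.0369 81.2 -10.6
[194. 187.] 0.046 c [ 0.4911 -0.0082  0.046 ] 0.1465 0.12 81.3 -8.8
240
[225. 251.] 0.046 c [ 0.5732 -0.0144  0.046 ] 0.15 0.0358 81.3 -10.6
[247. 194.] 0.046 c [0.5219 0.0441 0.046 ] 0.017 0.0719 83.7 -7.9
[182. 168.] 0.046 c [ 0.4671 -0.0095  0.046 ] 0.1493 0.0982 111.6 27.0
```

View pics/c4.png

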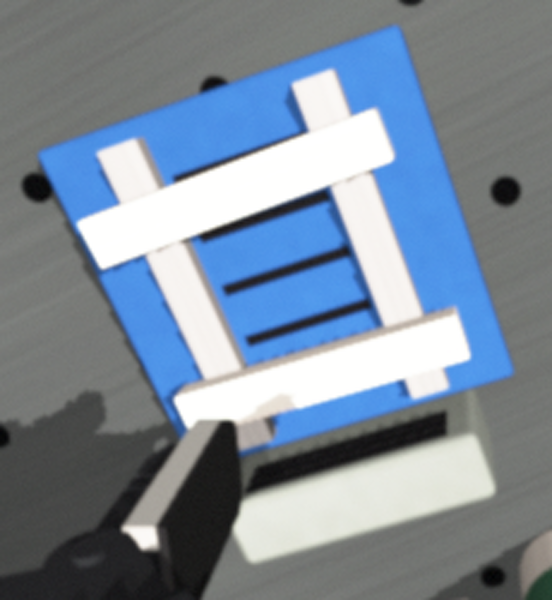

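```bash
python3 - <<'E'
from h import *
p=np.load('w2.npy',allow_pickle=True).item()
f=lambda c,z: onz(p,90+(c[0]-.7)/2.4,90+(c[1]-.7)/2.4,z)[:2]
A=lambda d: np.degrees(np.arctan2(d[1],d[0])).round(1)
for n,q in dict(left=[(98,150),(138,140),(240,360),(207,371)],right=[(292,85),(332,70),(449,388),(412,398)]).items():
    w=np.array([f(c,.03) for c in q]); print(n,w.round(4).tolist(),A(w[2]-w[1]),A(w[3]-w[0]),'wid',np.linalg.norm(w[0]-w[1]).round(4),'len',np.linalg.norm(w[1]-w[2]).round(4))
w=np.array([f(c,.046) for c in [(78,222),(377,110),(393,158),(102,268)]]);print('ub',w.mean(0).round(4),A(w[1]-w[0]),A(w[2]-w[3]),np.linalg.norm(w[1]-w[0]),np.linalg.norm(w[2]-w[1]))
w=np.array([f(c,.046) for c in [(176,398),(458,318),(469,357),(183,430)]]);print('lb',w.mean(0).round(4),A(w[1]-w[0]),A(w[2]-w[3]),np.linalg.norm(w[1]-w[0]),np.linalg.norm(w[2]-w[1]))
w=np.array([f(c,.014) for c in [(40,152),(400,26),(513,375)]]);print('bed',w.round(4),((w[0]+w[2])/2).round(4),A(w[1]-w[0]),A(w[2]-w[1]),np.linalg.norm(w[1]-w[0]),np.linalg.norm(w[2]-w[1]))
# top cam check
E
```

```text
left [[0.4225, -0.0552], [0.4269, -0.0355], [0.5456, -0.0513], [0.5434, -0.0702]] -7.6 -7.1 wid 0.0202 len 0.1198
right [[0.4372, 0.0426], [0.4395, 0.0624], [0.6081, 0.0397], [0.6048, 0.0195]] -7.7 -7.9 wid 0.02 len 0.1701
ub [ 0.4672 -0.0018] 83.7 84.3 0.15041221882911862 0.02227523032281062
lb [ 0.5666 -0.0127] 80.8 79.5 0.14939695865836167 0.02146891169930339
bed [[ 0.4091 -0.0896]
 [ 0.4355  0.0985]
 [ 0.6237  0.0714]] [ 0.5164 -0.0091] 82.0 -8.2 0.18993911531389132 0.19008268151720129
```

```bash
python3 -m pendant '[{"delta_rot":[0,0,0],"dp":[-0.105,-0.25,0],"claw":-1},{"delta_rot":[0,0,0],"dp":[-0.105,-0.25,0],"claw":-1},{"delta_rot":[0,0,0],"dp":[-0.105,-0.25,0],"claw":-1},{"delta_rot":[0,0,0],"dp":[-0.105,-0.25,0],"claw":-1},{"delta_rot":[0,0,0],"dp":[-0.105,-0.25,0],"claw":-1},{"delta_rot":[0,0,0],"dp":[-0.105,-0.25,0],"claw":-1},{"delta_rot":[0,0,0],"dp":[-0.105,-0.25,0],"claw":-1},{"delta_rot":[0,0,0],"dp":[-0.105,-0.25,0],"claw":-1}]' 40
python3 -m pendant '[{"delta_rot":[0,0,0],"dp":[-0.07,-0.16,0],"claw":-1},{"delta_rot":[0,0,0],"dp":[-0.07,-0.16,0],"claw":-1},{"delta_rot":[0,0,-0.055],"dp":[0,0,0],"claw":-1},{"delta_rot":[0,0,-0.055],"dp":[0,0,0],"claw":-1},{"delta_rot":[0,0,-0.055],"dp":[0,0,0],"claw":-1},{"delta_rot":[0,0,-0.055],"dp":[0,0,0],"claw":-1},{"delta_rot":[0,0,-0.055],"dp":[0,0,0],"claw":-1},{"delta_rot":[0,0,0],"dp":[0,0,0],"claw":-1}]' 40
python3 - <<'E'
from h import *
p=cams.camera_params('wrist')
t=cams.capture('wrist')[:,:,::-1].copy()
cv2.imwrite('pics/w3.png',t)
np.save('w3.npy',p,allow_pickle=True)
g=cv2.cvtColor(t,cv2.COLOR_BGR2HSV)
m=((g[...,2]>190)&(g[...,1]<50)).astype(np.uint8)
cs,_=cv2.findContours(m,cv2.RETR_EXTERNAL,cv2.CHAIN_APPROX_NONE)
for k in cs:
    if cv2.contourArea(k)<800: continue
    r=cv2.minAreaRect(k); w=np.array([onz(p,*q,.02) for q in cv2.boxPoints(r)]); e=w[1]-w[0];f=w[2]-w[1]
    print(np.round(r[0]),w.mean(0).round(4),np.linalg.norm(e).round(4),np.linalg.norm(f).round(4),np.degrees(np.arctan2(e[1],e[0])).round(1),np.degrees(np.arctan2(f[1],f[0])).round(1))
E
```

```text
t: 2.25
tcp_pos: [0.5055, -0.2436, 0.2534]
orientation: [0.0, 0.224, 0.975, 0.0]
force: [0.9, -0.2, 0.3]
width: 0.0847
t: 2.92
tcp_pos: [0.5041, -0.294, 0.2532]
orientation: [-0.0, -0.052, 0.999, 0.0]
force: [-0.3, 0.3, -0.0]
width: 0.0856
[482. 307.] [0.6572 0.0128 0.02  ] 0.0402 0.1525 -175.4 82.5
[ 32. 306.] [ 0.7223 -0.6142  0.02  ] 0.0696 0.0825 131.9 29.9
[515. 217.] [0.5298 0.0124 0.02  ] 0.1771 0.1481 174.1 75.5
[208. 150.] [ 0.4838 -0.3752  0.02  ] 0.0256 0.1506 104.0 11.5
[283. 150.] [ 0.4738 -0.2884  0.02  ] 0.1502 0.0242 -174.8 95.5
```

View pics/w3.png

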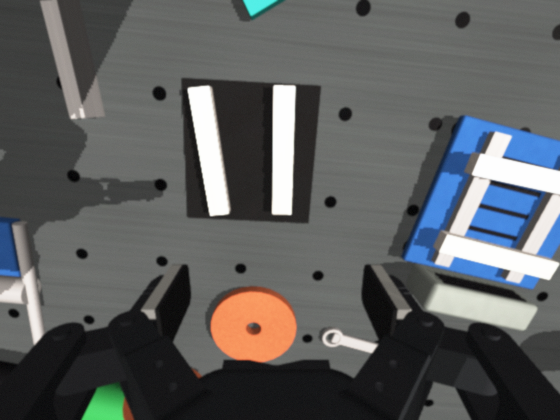

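The bars measure 150 x 24 mm, centred at (208,150) and (283,150), which matches their size, so the choice is confirmed. I descend onto the inner bar.

```bash
python3 -m pendant '[{"delta_rot":[0,0,0.007],"dp":[0.066,0.019,0.24],"claw":-1},{"delta_rot":[0,0,0],"dp":[0.066,0.019,0.26],"claw":-1},{"delta_rot":[0,0,0],"dp":[0.066,0.019,0.26],"claw":-1},{"delta_rot":[0,0,0],"dp":[0,0,0.26],"claw":-1},{"delta_rot":[0,0,0],"dp":[0,0,0.22],"claw":-1},{"delta_rot":[0,0,0],"dp":[0,0,0.14],"claw":-1},{"delta_rot":[0,0,0],"dp":[0,0,0.07],"claw":-1},{"delta_rot":[0,0,0],"dp":[0,0,0.04],"claw":-1}]' 40
python3 -m pendant '[{"delta_rot":[0,0,0],"dp":[0,0,0],"claw":1},{"delta_rot":[0,0,0],"dp":[0,0,0],"claw":1},{"delta_rot":[0,0,0],"dp":[0,0,0],"claw":1},{"delta_rot":[0,0,0],"dp":[0,0,0],"claw":1},{"delta_rot":[0,0,0],"dp":[0,0,0],"claw":1},{"delta_rot":[0,0,0],"dp":[0,0,0],"claw":1},{"delta_rot":[0,0,0],"dp":[0,0,0],"claw":1},{"delta_rot":[0,0,0],"dp":[0,0,0],"claw":1}]' 40
python3 - <<'E'
from h import *
cv2.imwrite('pics/w4.png',cams.capture('wrist')[:,:,::-1])
E
```

```text
t: 3.63
tcp_pos: [0.4731, -0.2885, 0.0285]
orientation: [-0.001, -0.04, 0.999, 0.001]
force: [1.2, -1.1, 0.3]
width: 0.0854
t: 4.3
tcp_pos: [0.4738, -0.2895, 0.0309]
orientation: [0.001, -0.041, 0.999, -0.0]
force: [-1.7, -0.0, 6.2]
width: 0.0227
```

View pics/w4.png

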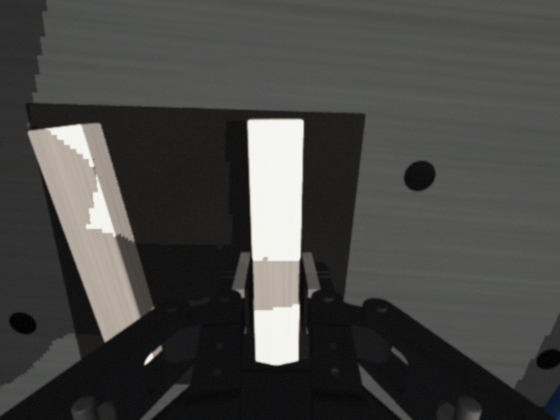

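```bash
python3 -m pendant '[{"delta_rot":[0,0,0],"dp":[0,0,-0.1],"claw":1},{"delta_rot":[0,0,0],"dp":[0,0,-0.25],"claw":1},{"delta_rot":[0,0,0],"dp":[0,0,-0.25],"claw":1},{"delta_rot":[0,0,0],"dp":[0,0,-0.15],"claw":1},{"delta_rot":[0,0,0],"dp":[-0.05,0.24,0],"claw":1},{"delta_rot":[0,0,0],"dp":[-0.05,0.24,0],"claw":1},{"delta_rot":[0,0,0],"dp":[-0.05,0.24,0],"claw":1},{"delta_rot":[0,0,0],"dp":[-0.05,0.24,0],"claw":1}]' 40
python3 -m pendant '[{"delta_rot":[0,0,0],"dp":[-0.06,0.24,0],"claw":1},{"delta_rot":[0,0,0],"dp":[-0.06,0.24,0],"claw":1},{"delta_rot":[0,0,0],"dp":[-0.06,0.24,0],"claw":1},{"delta_rot":[0,0,0],"dp":[-0.06,0.24,0],"claw":1},{"delta_rot":[0,0,0.04],"dp":[-0.06,0.24,0],"claw":1},{"delta_rot":[0,0,0.04],"dp":[0,0,0],"claw":1},{"delta_rot":[0,0,0.03],"dp":[0,0,0],"claw":1},{"delta_rot":[0,0,0],"dp":[0,0,0],"claw":1}]' 40
python3 - <<'E'
from h import *
p=cams.camera_params('wrist')
np.save('w5.npy',p,allow_pickle=True)
cv2.imwrite('pics/w5.png',cams.capture('wrist')[:,:,::-1])
E
```

```text
t: 5.02
tcp_pos: [0.4911, -0.1418, 0.1427]
orientation: [0.0, -0.041, 0.999, -0.0]
force: [0.3, -0.5, -1.4]
width: 0.0232
t: 5.68
tcp_pos: [0.5211, 0.0406, 0.1425]
orientation: [0.0, 0.069, 0.998, -0.0]
force: [-0.4, -0.7, -0.9]
width: 0.023
```

View pics/w5.png

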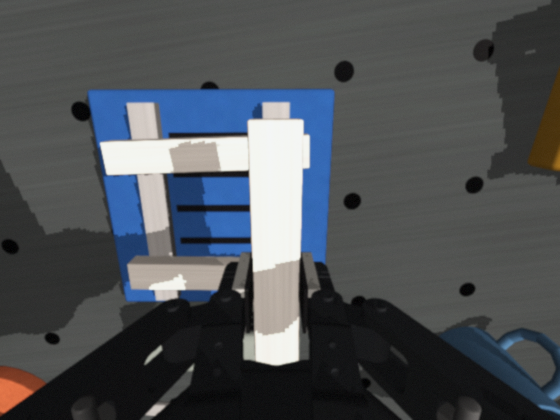

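```bash
python3 - <<'E'
from h import *
p=np.load('w5.npy',allow_pickle=True).item()
a=[onz(p,u,v,.1315) for u,v in [(249,120),(302,120),(300,280),(252,280)]]
for q in a: print(q.round(4))
S=np.array([.516,-.0085]);th=np.radians(-7.9);X=np.array([np.cos(th),np.sin(th)]);Y=np.array([-X[1],X[0]])
m=(a[0]+a[1])/2; print('end in stand',(m[:2]-S)@X,(m[:2]-S)@Y, np.linalg.norm(a[0]-a[1]))
m=(a[2]+a[3])/2; print('mid',(m[:2]-S)@X,(m[:2]-S)@Y)
# rail ends, z=.03
for c in [(128,104),(156,104),(263,104),(290,103)]:
    q=onz(p,*c,.03)[:2]; print('rail corner',((q-S)@X).round(4),((q-S)@Y).round(4))
for c in [(90,91),(334,89)]:
    q=onz(p,*c,.014)[:2]; print('bed corner',((q-S)@X).round(4),((q-S)@Y).round(4))
E
```

```text
[0.4459 0.0402 0.1315]
[0.4489 0.0623 0.1315]
[0.5256 0.0528 0.1315]
[0.5223 0.0289 0.1315]
end in stand -0.07615834067561897 0.049759278329891014 0.022394628411988488
mid 0.001112932409092007 0.04996285795341027
rail corner -0.0844 -0.0592
rail corner -0.0844 -0.0385
rail corner -0.0843 0.0403
rail corner -0.085 0.0602
bed corner -0.0942 -0.0948
bed corner -0.0956 0.0949
```

```bash
python3 -m pendant '[{"delta_rot":[0,0,0],"dp":[-0.01,0,0.1],"claw":1},{"delta_rot":[0,0,0],"dp":[0,0,0.15],"claw":1},{"delta_rot":[0,0,0],"dp":[0,0,0.1],"claw":1},{"delta_rot":[0,0,0],"dp":[0,0,0.05],"claw":1},{"delta_rot":[0,0,0],"dp":[0,0,0.03],"claw":1},{"delta_rot":[0,0,0],"dp":[0,0,0.015],"claw":1},{"delta_rot":[0,0,0],"dp":[0,0,0.01],"claw":1},{"delta_rot":[0,0,0],"dp":[0,0,0],"claw":1}]' 40; python3 -c "
from bench import arm; s=arm.read_state(); print(s['force'],s['tcp_pos'])"
```

```text
t: 6.4
tcp_pos: [0.5229, 0.0397, 0.0746]
orientation: [0.0, 0.068, 0.998, 0.0]
force: [0.5, -0.2, -1.1]
width: 0.0228
[ 0.49644433 -0.16609329 -1.07044132] [0.52292295 0.03965163 0.07463779]
```

```bash
python3 -m pendant '[{"delta_rot":[0,0,0],"dp":[0,0.005,0.004],"claw":1},{"delta_rot":[0,0,0],"dp":[0,0,0.004],"claw":1},{"delta_rot":[0,0,0],"dp":[0,0,0.004],"claw":1},{"delta_rot":[0,0,0],"dp":[0,0,0],"claw":1},{"delta_rot":[0,0,0],"dp":[0,0,0],"claw":1},{"delta_rot":[0,0,0],"dp":[0,0,0],"claw":1},{"delta_rot":[0,0,0],"dp":[0,0,0],"claw":1},{"delta_rot":[0,0,0],"dp":[0,0,0],"claw":1}]' 40; python3 - <<'E'
from h import *
s=arm.read_state();print(s['force'],s['tcp_pos'])
cv2.imwrite('pics/s6.png',cv2.resize(cams.capture('scene')[170:260,230:350,::-1],None,fx=5,fy=5,interpolation=cv2.INTER_CUBIC))
E
```

```text
t: 7.07
tcp_pos: [0.523, 0.0405, 0.0729]
orientation: [0.0, 0.068, 0.998, 0.0]
force: [-2.8, 1.2, 5.8]
width: 0.0227
[-2.82273207  1.15144786  5.76871641] [0.52302301 0.0405486  0.07292013]
```

View pics/s6.png

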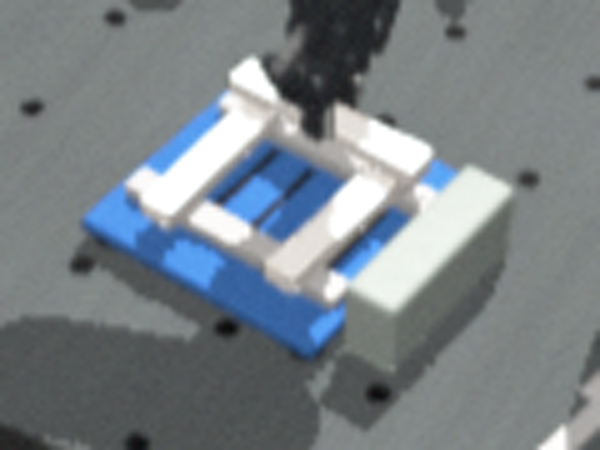

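The bar rests on both lower bars, with contact force of about 6 N. I ease off, open, and lift.

```bash
python3 -m pendant '[{"delta_rot":[0,0,0],"dp":[0,0,-0.003],"claw":1},{"delta_rot":[0,0,0],"dp":[0,0,0],"claw":0.4},{"delta_rot":[0,0,0],"dp":[0,0,0],"claw":0.3},{"delta_rot":[0,0,0],"dp":[0,0,0],"claw":0.2},{"delta_rot":[0,0,0],"dp":[0,0,0],"claw":0.1},{"delta_rot":[0,0,0],"dp":[0,0,0],"claw":0},{"delta_rot":[0,0,0],"dp":[0,0,0],"claw":0},{"delta_rot":[0,0,0],"dp":[0,0,-0.05],"claw":0}]' 40
python3 -m pendant '[{"delta_rot":[0,0,0],"dp":[0,0,-0.1],"claw":0},{"delta_rot":[0,0,0],"dp":[0,0,-0.25],"claw":0},{"delta_rot":[0,0,0],"dp":[0,0,-0.25],"claw":-1},{"delta_rot":[0,0,0],"dp":[0,0,-0.25],"claw":-1},{"delta_rot":[0,0,0],"dp":[0,-0.25,0],"claw":-1},{"delta_rot":[0,0,0],"dp":[0,-0.25,0],"claw":-1},{"delta_rot":[0,0,0],"dp":[0,-0.1,0],"claw":-1},{"delta_rot":[0,0,0],"dp":[0,0,0],"claw":-1}]' 40
python3 - <<'E'
from h import *
p=cams.camera_params('wrist')
np.save('w7.npy',p,allow_pickle=True)
cv2.imwrite('pics/w7.png',cams.capture('wrist')[:,:,::-1])
E
```

```text
t: 7.78
tcp_pos: [0.5221, 0.0405, 0.0791]
orientation: [-0.001, 0.068, 0.998, -0.0]
force: [-0.8, -0.2, -0.7]
width: 0.0425
t: 8.45
tcp_pos: [0.5101, -0.0512, 0.2086]
orientation: [0.0, 0.07, 0.998, -0.0]
force: [0.2, 0.4, -0.7]
width: 0.0854
```

View pics/w7.png

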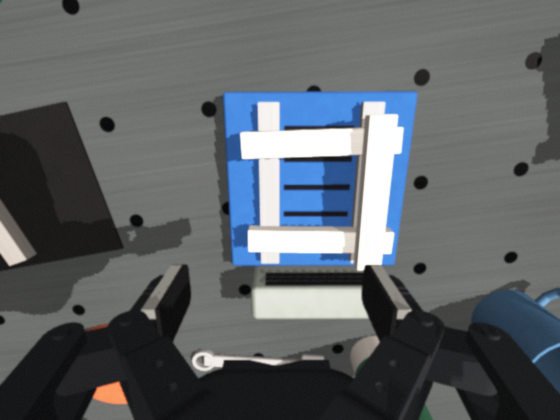

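```bash
python3 - <<'E'
from h import *
p=np.load('w7.npy',allow_pickle=True).item()
t=cv2.imread('pics/w7.png'); cv2.imwrite('pics/c7.png',cv2.resize(t[85:275,215:425],None,fx=3,fy=3,interpolation=cv2.INTER_CUBIC))
S=np.array([.516,-.0085]);th=np.radians(-7.9);X=np.array([np.cos(th),np.sin(th)]);Y=np.array([-X[1],X[0]])
for c,z in [((367,115),.062),((397,115),.062),((383,266),.062),((357,266),.062),((258,102),.03),((280,102),.03),((362,102),.03),((384,102),.03),((224,93),.014),((416,93),.014)]:
    q=onz(p,*c,z)[:2]; print(c,((q-S)@X).round(4),((q-S)@Y).round(4))
E
```

```text
(367, 115) -0.0742 0.035
(397, 115) -0.0742 0.0605
(383, 266) 0.0707 0.0647
(357, 266) 0.0707 0.0386
(258, 102) -0.0855 -0.0597
(280, 102) -0.0855 -0.0389
(362, 102) -0.0854 0.0384
(384, 102) -0.0853 0.0591
(224, 93) -0.0942 -0.094
(416, 93) -0.094 0.0951
```

View pics/c7.png

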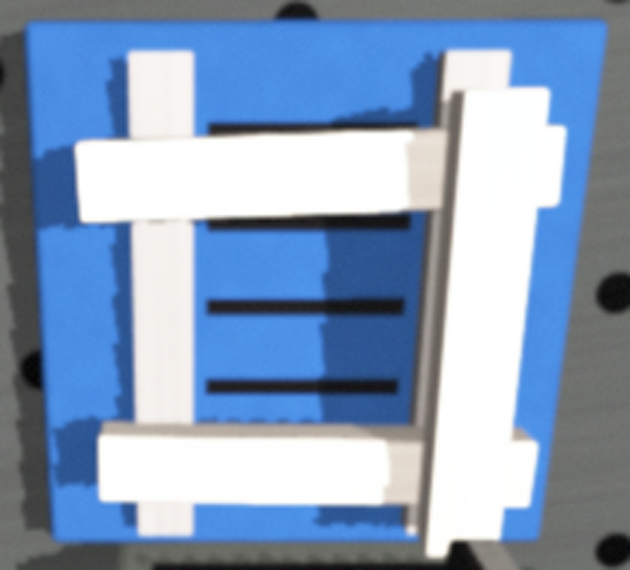

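```bash
python3 -m pendant '[{"delta_rot":[0,0,0],"dp":[-0.016,-0.27,0],"claw":-1},{"delta_rot":[0,0,0],"dp":[-0.016,-0.27,0],"claw":-1},{"delta_rot":[0,0,0],"dp":[-0.016,-0.27,0],"claw":-1},{"delta_rot":[0,0,0],"dp":[-0.016,-0.27,0],"claw":-1},{"delta_rot":[0,0,0],"dp":[-0.016,-0.27,0],"claw":-1},{"delta_rot":[0,0,0],"dp":[-0.016,-0.27,0],"claw":-1},{"delta_rot":[0,0,0],"dp":[-0.016,-0.27,0],"claw":-1},{"delta_rot":[0,0,0],"dp":[-0.016,-0.27,0],"claw":-1}]' 40
python3 -m pendant '[{"delta_rot":[0,0,-0.042],"dp":[0,0,0.1],"claw":-1},{"delta_rot":[0,0,-0.042],"dp":[0,0,0.1],"claw":-1},{"delta_rot":[0,0,-0.042],"dp":[0,0,0.15],"claw":-1},{"delta_rot":[0,0,-0.042],"dp":[0,0,0.15],"claw":-1},{"delta_rot":[0,0,0],"dp":[0,0,0.1],"claw":-1},{"delta_rot":[0,0,0],"dp":[0,0,0.1],"claw":-1},{"delta_rot":[0,0,0],"dp":[0,0,0],"claw":-1},{"delta_rot":[0,0,0],"dp":[0,0,0],"claw":-1}]' 40
python3 - <<'E'
from h import *
p=cams.camera_params('wrist')
np.save('w8.npy',p,allow_pickle=True)
t=cams.capture('wrist')[:,:,::-1].copy()
cv2.imwrite('pics/w8.png',t)
E
```

```text
t: 9.17
tcp_pos: [0.4854, -0.3735, 0.2081]
orientation: [0.0, 0.068, 0.998, 0.0]
force: [0.9, -1.0, -0.0]
width: 0.0851
t: 9.83
tcp_pos: [0.4856, -0.3717, 0.1027]
orientation: [-0.0, -0.099, 0.995, 0.0]
force: [0.2, 0.8, 1.7]
width: 0.0853
```

View pics/w8.png

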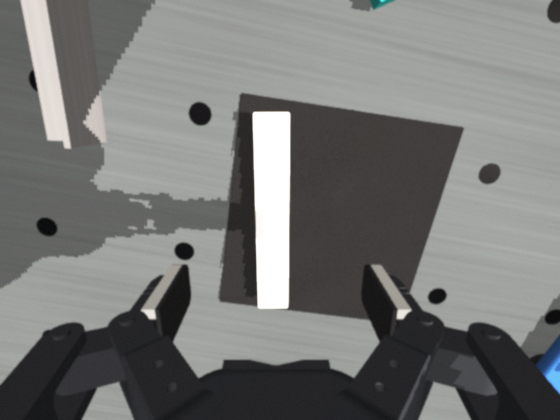

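```bash
python3 - <<'E'
from h import *
p=np.load('w8.npy',allow_pickle=True).item()
w=np.array([onz(p,*c,.02) for c in [(254,112),(290.5,112),(288.5,308),(257.5,308)]]);c=w.mean(0);e=(w[0]+w[1]-w[2]-w[3])/2
print(w.round(4),c,np.linalg.norm(e),np.degrees(np.arctan2(e[1],e[0])))
d=(c-[.4856,-.3717,0])[:2];a=np.radians(191.36);X=np.array([np.cos(a),np.sin(a)]);Y=np.array([X[1],-X[0]]);print(d@X/.15,d@Y/.15)
E
```

```text
[[ 0.4126 -0.4009  0.02  ]
 [ 0.408  -0.3777  0.02  ]
 [ 0.5549 -0.3475  0.02  ]
 [ 0.5598 -0.3719  0.02  ]] [ 0.48382869 -0.37448587  0.02      ] 0.15000614265219486 -168.6328175453116
0.01523566179703251 -0.015882634441042667
```

```bash
python3 -m pendant '[{"delta_rot":[0,0,0],"dp":[0.015,-0.018,0.08],"claw":-1},{"delta_rot":[0,0,0],"dp":[0,0,0.14],"claw":-1},{"delta_rot":[0,0,0],"dp":[0,0,0.12],"claw":-1},{"delta_rot":[0,0,0],"dp":[0,0,0.08],"claw":-1},{"delta_rot":[0,0,0],"dp":[0,0,0.045],"claw":-1},{"delta_rot":[0,0,0],"dp":[0,0,0.025],"claw":-1},{"delta_rot":[0,0,0],"dp":[0,0,0],"claw":0},{"delta_rot":[0,0,0],"dp":[0,0,0],"claw":1}]' 40
python3 -m pendant '[{"delta_rot":[0,0,0],"dp":[0,0,0],"claw":1},{"delta_rot":[0,0,0],"dp":[0,0,0],"claw":1},{"delta_rot":[0,0,0],"dp":[0,0,0],"claw":1},{"delta_rot":[0,0,0],"dp":[0,0,0],"claw":1},{"delta_rot":[0,0,0],"dp":[0,0,0],"claw":1},{"delta_rot":[0,0,0],"dp":[0,0,0],"claw":1},{"delta_rot":[0,0,0],"dp":[0,0,0],"claw":1},{"delta_rot":[0,0,0],"dp":[0,0,0],"claw":1}]' 40
```

```text
t: 10.55
tcp_pos: [0.4839, -0.3757, 0.03]
orientation: [0.0, -0.099, 0.995, -0.0]
force: [-0.6, 0.0, -0.1]
width: 0.0637
t: 11.22
tcp_pos: [0.4839, -0.3757, 0.03]
orientation: [0.0, -0.099, 0.995, -0.0]
force: [-0.7, 0.7, 4.7]
width: 0.0226
```

```bash
python3 -m pendant '[{"delta_rot":[0,0,0],"dp":[0,0,-0.1],"claw":1},{"delta_rot":[0,0,0],"dp":[0,0,-0.25],"claw":1},{"delta_rot":[0,0,0],"dp":[0,0,-0.25],"claw":1},{"delta_rot":[0,0,0],"dp":[0,0,-0.15],"claw":1},{"delta_rot":[0,0,0],"dp":[-0.073,0.255,0],"claw":1},{"delta_rot":[0,0,0],"dp":[-0.073,0.255,0],"claw":1},{"delta_rot":[0,0,0],"dp":[-0.073,0.255,0],"claw":1},{"delta_rot":[0,0,0],"dp":[-0.073,0.255,0],"claw":1}]' 40
python3 -m pendant '[{"delta_rot":[0,0,0],"dp":[-0.073,0.255,0],"claw":1},{"delta_rot":[0,0,0],"dp":[-0.073,0.255,0],"claw":1},{"delta_rot":[0,0,0],"dp":[-0.073,0.255,0],"claw":1},{"delta_rot":[0,0,0.042],"dp":[-0.073,0.255,0],"claw":1},{"delta_rot":[0,0,0.042],"dp":[0,0,0],"claw":1},{"delta_rot":[0,0,0.042],"dp":[0,0,0],"claw":1},{"delta_rot":[0,0,0.042],"dp":[0,0,0],"claw":1},{"delta_rot":[0,0,0],"dp":[0,0,0],"claw":1}]' 40
python3 - <<'E'
from h import *
p=cams.camera_params('wrist')
np.save('w9.npy',p,allow_pickle=True)
cv2.imwrite('pics/w9.png',cams.capture('wrist')[:,:,::-1])
s=arm.read_state();print(s['tcp_pos'],s['orientation'])
E
```

```text
t: 11.88
tcp_pos: [0.4958, -0.2151, 0.1416]
orientation: [-0.0, -0.099, 0.995, 0.0]
force: [0.9, 0.7, -1.7]
width: 0.0228
t: 12.55
tcp_pos: [0.5088, -0.0577, 0.1416]
orientation: [-0.0, 0.07, 0.998, 0.0]
force: [-1.1, -0.7, -1.5]
width: 0.0226
[ 0.50883327 -0.05793325  0.14160126] [-1.07852583e-04  6.76169025e-02  9.97711352e-01  1.41413819e-05]
```

View pics/w9.png

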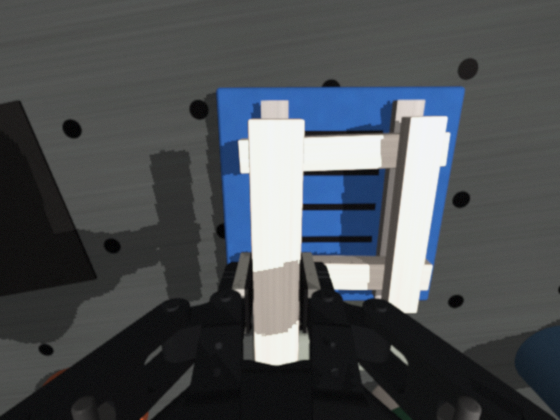

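```bash
python3 - <<'E'
from h import *
p=np.load('w9.npy',allow_pickle=True).item()
S=np.array([.516,-.0085]);th=np.radians(-7.9);X=np.array([np.cos(th),np.sin(th)]);Y=np.array([-X[1],X[0]])
for n,c,z in [('held',(249,121),.131),('held',(303,121),.131),('held',(301,280),.131),('held',(252,280),.131),('laid',(408,117),.062),('laid',(446,118),.062),('laid',(419,312),.062),('laid',(388,311),.062),('rail',(261,101),.03),('rail',(289,101),.03),('rail',(397,100),.03),('rail',(424,100),.03)]:
    q=onz(p,*c,z)[:2]; print(n,c,((q-S)@X).round(4),((q-S)@Y).round(4))
E
```

```text
held (249, 121) -0.0744 -0.0604
held (303, 121) -0.0744 -0.0376
held (301, 280) 0.0023 -0.0366
held (252, 280) 0.0022 -0.0612
laid (408, 117) -0.0744 0.0355
laid (446, 118) -0.0737 0.06
laid (419, 312) 0.0741 0.0644
laid (388, 311) 0.0731 0.0397
rail (261, 101) -0.0851 -0.06
rail (289, 101) -0.085 -0.0395
rail (397, 100) -0.0856 0.0394
rail (424, 100) -0.0855 0.0591
```

```bash
python3 -m pendant '[{"delta_rot":[0,0,0],"dp":[0,-0.005,0.1],"claw":1},{"delta_rot":[0,0,0],"dp":[0,0,0.15],"claw":1},{"delta_rot":[0,0,0],"dp":[0,0,0.1],"claw":1},{"delta_rot":[0,0,0],"dp":[0,0,0.05],"claw":1},{"delta_rot":[0,0,0],"dp":[0,0,0.03],"claw":1},{"delta_rot":[0,0,0],"dp":[0,0,0.015],"claw":1},{"delta_rot":[0,0,0],"dp":[0,0,0.005],"claw":1},{"delta_rot":[0,0,0],"dp":[0,0,0],"claw":1}]' 40
python3 -m pendant '[{"delta_rot":[0,0,0],"dp":[0,0,0.004],"claw":1},{"delta_rot":[0,0,0],"dp":[0,0,0.004],"claw":1},{"delta_rot":[0,0,0],"dp":[0,0,0.004],"claw":1},{"delta_rot":[0,0,0],"dp":[0,0,0.002],"claw":1},{"delta_rot":[0,0,0],"dp":[0,0,0],"claw":1},{"delta_rot":[0,0,0],"dp":[0,0,0],"claw":1},{"delta_rot":[0,0,0],"dp":[0,0,0],"claw":1},{"delta_rot":[0,0,0],"dp":[0,0,0],"claw":1}]' 40
```

```text
t: 13.27
tcp_pos: [0.5092, -0.0589, 0.0749]
orientation: [0.0, 0.068, 0.998, -0.0]
force: [-0.0, -0.8, -1.4]
width: 0.0227
t: 13.93
tcp_pos: [0.5089, -0.0588, 0.0721]
orientation: [0.0, 0.068, 0.998, -0.0]
force: [0.5, 0.1, -0.7]
width: 0.0229
```

```bash
python3 -m pendant '[{"delta_rot":[0,0,0],"dp":[0,0,0.002],"claw":1},{"delta_rot":[0,0,0],"dp":[0,0,0.002],"claw":1},{"delta_rot":[0,0,0],"dp":[0,0,0.002],"claw":1},{"delta_rot":[0,0,0],"dp":[0,0,0],"claw":1},{"delta_rot":[0,0,0],"dp":[0,0,0],"claw":1},{"delta_rot":[0,0,0],"dp":[0,0,0],"claw":1},{"delta_rot":[0,0,0],"dp":[0,0,0],"claw":1},{"delta_rot":[0,0,0],"dp":[0,0,0],"claw":1}]' 40
```

```text
t: 14.6
tcp_pos: [0.509, -0.0588, 0.0719]
orientation: [0.0, 0.068, 0.998, -0.0]
force: [-5.1, 0.2, 8.4]
width: 0.0227
```

```bash
python3 -m pendant '[{"delta_rot":[0,0,0],"dp":[0,0,-0.005],"claw":1},{"delta_rot":[0,0,0],"dp":[0,0,0],"claw":0.4},{"delta_rot":[0,0,0],"dp":[0,0,0],"claw":0.3},{"delta_rot":[0,0,0],"dp":[0,0,0],"claw":0.2},{"delta_rot":[0,0,0],"dp":[0,0,0],"claw":0.1},{"delta_rot":[0,0,0],"dp":[0,0,0],"claw":0},{"delta_rot":[0,0,0],"dp":[0,0,0],"claw":0},{"delta_rot":[0,0,0],"dp":[0,0,-0.05],"claw":0}]' 40
python3 -m pendant '[{"delta_rot":[0,0,0],"dp":[0,0,-0.1],"claw":0},{"delta_rot":[0,0,0],"dp":[0,0,-0.25],"claw":0},{"delta_rot":[0,0,0],"dp":[0,0,-0.25],"claw":0},{"delta_rot":[0,0,0],"dp":[0,0,-0.25],"claw":-1},{"delta_rot":[0,0,0],"dp":[0,0.25,0],"claw":-1},{"delta_rot":[0,0,0],"dp":[0,0.25,0],"claw":-1},{"delta_rot":[0,0,0],"dp":[0,0.1,0],"claw":-1},{"delta_rot":[0,0,0],"dp":[0,0,0],"claw":-1}]' 40
python3 - <<'E'
from h import *
p=cams.camera_params('wrist')
np.save('w10.npy',p,allow_pickle=True)
cv2.imwrite('pics/w10.png',cams.capture('wrist')[:,:,::-1])
E
```

```text
t: 15.27
tcp_pos: [0.5082, -0.0587, 0.0784]
orientation: [-0.001, 0.068, 0.998, 0.0]
force: [0.6, 0.2, -0.5]
width: 0.0428
t: 15.93
tcp_pos: [0.5213, 0.0329, 0.2077]
orientation: [0.0, 0.067, 0.998, 0.0]
force: [0.2, 0.0, -0.8]
width: 0.0855
```

View pics/w10.png

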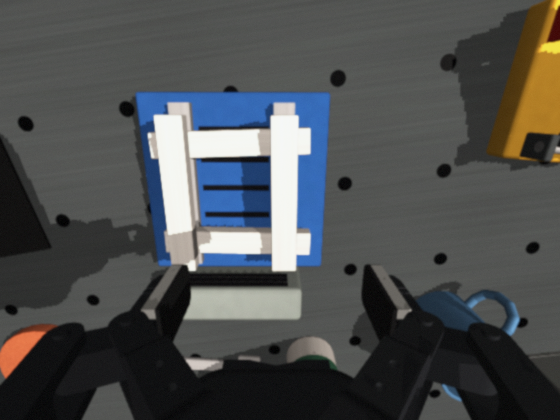

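```bash
python3 - <<'E'
from h import *
p=np.load('w10.npy',allow_pickle=True).item()
S=np.array([.516,-.0085]);th=np.radians(-7.9);X=np.array([np.cos(th),np.sin(th)]);Y=np.array([-X[1],X[0]])
for n,c,z in [('R',(155,116),.062),('R',(186,116),.062),('R',(198,269),.062),('L',(271,116),.062),('L',(298,116),.062),('L',(297,271),.062),('L',(272,271),.062),('under',(149,133),.046),('under',(310,128),.046),('under',(310,153),.046),('ub2',(310,254),.046),('ub2',(309,231),.046)]:
    q=onz(p,*c,z)[:2]; print(n,c,((q-S)@X).round(4),((q-S)@Y).round(4))
p=cams.camera_params('top'); P=lambda u,v:(145+u/8,195+v/8)
print('pad',onz(p,*P(180,282),.095)); print('hinge',onz(p,*P(248,102),.05)); 
p=np.load('w1.npy',allow_pickle=True).item(); print('pad w1',onz(p,292,203,.098),'hinge w1',onz(p,304,257,.055))
E
```

```text
R (155, 116) -0.0735 -0.061
R (186, 116) -0.0737 -0.0346
R (198, 269) 0.0734 -0.0358
L (271, 116) -0.0739 0.0378
L (298, 116) -0.074 0.0608
L (297, 271) 0.0753 0.0639
L (272, 271) 0.0754 0.0387
under (149, 133) -0.0583 -0.0746
under (310, 128) -0.0633 0.0732
under (310, 153) -0.0406 0.0741
ub2 (310, 254) 0.0644 0.0783
ub2 (309, 231) 0.0383 0.0762
pad [0.43590805 0.32589424 0.095     ]
hinge [0.51610981 0.30819843 0.05      ]
pad w1 [0.43792451 0.32351232 0.098     ] hinge w1 [0.51814101 0.3040415  0.055     ]
```

```bash
python3 -m pendant '[{"delta_rot":[0,0,0],"dp":[0.048,0.226,-0.03],"claw":1},{"delta_rot":[0,0,0],"dp":[0.048,0.226,-0.03],"claw":1},{"delta_rot":[0,0,0],"dp":[0.048,0.226,-0.03],"claw":1},{"delta_rot":[0,0,0],"dp":[0.048,0.226,-0.03],"claw":1},{"delta_rot":[0,0,0],"dp":[0.048,0.226,-0.03],"claw":1},{"delta_rot":[0,0,0.02],"dp":[0.048,0.226,0],"claw":1},{"delta_rot":[0,0,0.02],"dp":[0.048,0.226,0],"claw":1},{"delta_rot":[0,0,0],"dp":[0.048,0.226,0],"claw":1}]' 40
python3 -m pendant '[{"delta_rot":[0,0,0],"dp":[0,0,0],"claw":1},{"delta_rot":[0,0,0],"dp":[0,0,0],"claw":1},{"delta_rot":[0,0,0],"dp":[0,0,0],"claw":1},{"delta_rot":[0,0,0],"dp":[0,0,0],"claw":1},{"delta_rot":[0,0,0],"dp":[0,0,0],"claw":1},{"delta_rot":[0,0,0],"dp":[0,0,0],"claw":1},{"delta_rot":[0,0,0],"dp":[0,0,0],"claw":1},{"delta_rot":[0,0,0],"dp":[0,0,0],"claw":1}]' 40
python3 - <<'E'
from h import *
p=cams.camera_params('wrist')
np.save('w11.npy',p,allow_pickle=True)
t=cams.capture('wrist')[:,:,::-1]
cv2.imwrite('pics/w11.png',t)
E
```

```text
t: 16.65
tcp_pos: [0.5051, 0.3079, 0.2301]
orientation: [0.0, 0.11, 0.994, 0.0]
force: [1.0, -1.0, -0.4]
width: 0.0
t: 17.32
tcp_pos: [0.5053, 0.3066, 0.2296]
orientation: [0.0, 0.108, 0.994, 0.0]
force: [-0.0, 0.8, 0.1]
width: -0.0001
```

View pics/w11.png

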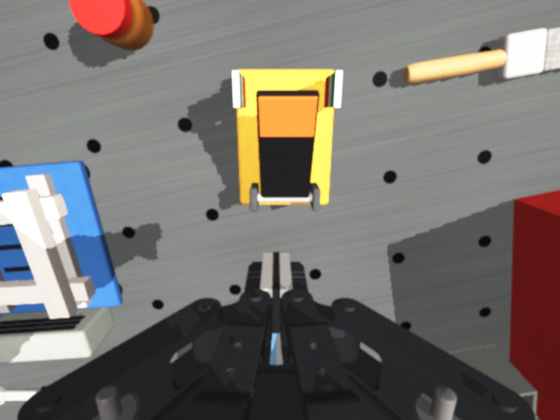

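```bash
python3 - <<'E'
from h import *
p=np.load('w11.npy',allow_pickle=True).item()
t=cv2.imread('pics/w11.png'); cv2.imwrite('pics/c11.png',cv2.resize(t[60:215,220:350],None,fx=3.8,fy=3.8,interpolation=cv2.INTER_CUBIC))
for n,c,z in [('f',(257,95),.105),('f',(318,95),.105),('b',(315,138),.091),('b',(260,138),.091),('hingepins',(258,198),.05),('hingepins',(316,198),.05),('pod',(239,205),.03),('pod',(330,205),.03),('pod',(334,69),.03),('pod',(236,69),.03)]:
    print(n,onz(p,*c,z).round(4))
E
```

```text
f [0.415  0.3122 0.105 ]
f [0.4251 0.358  0.105 ]
b [0.458  0.3515 0.091 ]
b [0.4479 0.306  0.091 ]
hingepins [0.5102 0.2869 0.05  ]
hingepins [0.5232 0.3461 0.05  ]
pod [0.519  0.2616 0.03  ]
pod [0.541  0.3615 0.03  ]
pod [0.4039 0.3877 0.03  ]
pod [0.3832 0.2941 0.03  ]
```

View pics/c11.png

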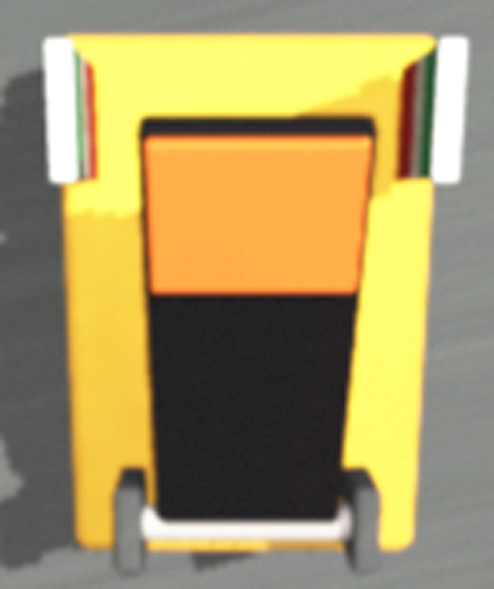

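The w11 view shows the pad at about (288,116) and the pod yaw at about -12.3°, which matches the tool. The 46 mm pad width also checks out. I move above it and descend.

```bash
python3 -m pendant '[{"delta_rot":[0,0,0],"dp":[0.17,0.022,0.03],"claw":1},{"delta_rot":[0,0,0],"dp":[0.17,0.022,0.03],"claw":1},{"delta_rot":[0,0,0],"dp":[0.17,0.022,0.04],"claw":1},{"delta_rot":[0,0,0],"dp":[0,0,0.2],"claw":1},{"delta_rot":[0,0,0],"dp":[0,0,0.2],"claw":1},{"delta_rot":[0,0,0],"dp":[0,0,0.1],"claw":1},{"delta_rot":[0,0,0],"dp":[0,0,0],"claw":1},{"delta_rot":[0,0,0],"dp":[0,0,0],"claw":1}]' 40
python3 - <<'E'
from h import *
t=cams.capture('wrist')[:,:,::-1]
cv2.imwrite('pics/w12.png',t)
s=cams.capture('scene')[105:175,280:355,::-1]; cv2.imwrite('pics/s12.png',cv2.resize(s,None,fx=7,fy=7,interpolation=cv2.INTER_CUBIC))
E
```

```text
t: 18.03
tcp_pos: [0.4325, 0.3331, 0.1395]
orientation: [-0.0, 0.108, 0.994, -0.0]
force: [0.2, -0.7, 0.5]
width: 0.0001
```

View pics/w12.png

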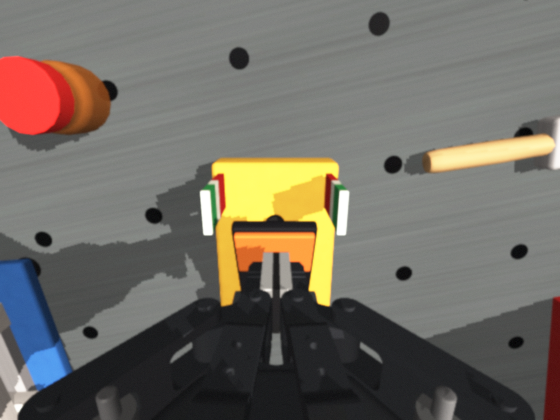

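View pics/s12.png

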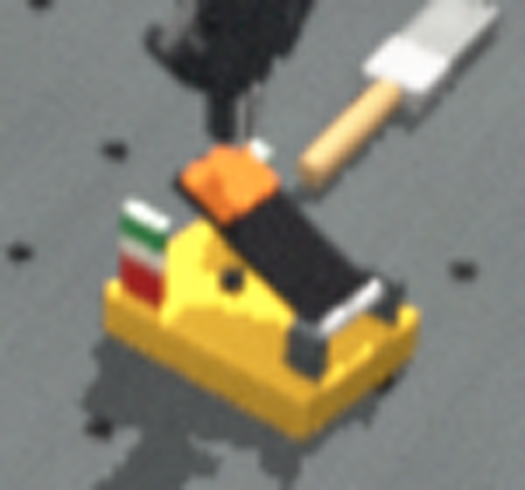

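```bash
python3 -m pendant '[{"delta_rot":[0,0,0],"dp":[0,0,0.04],"claw":1},{"delta_rot":[0,0,0],"dp":[0,0,0.04],"claw":1},{"delta_rot":[0,0,0],"dp":[0,0,0.03],"claw":1},{"delta_rot":[0,0,0],"dp":[0,0,0.03],"claw":1},{"delta_rot":[0,0,0],"dp":[0,0,0.02],"claw":1},{"delta_rot":[0,0,0],"dp":[0,0,0.02],"claw":1},{"delta_rot":[0,0,0],"dp":[0,0,0],"claw":1},{"delta_rot":[0,0,0],"dp":[0,0,0],"claw":1}]' 40
```

```text
t: 18.8
tcp_pos: [0.4327, 0.3332, 0.1126]
orientation: [0.0, 0.108, 0.994, 0.0]
force: [0.4, -0.3, 5.4]
width: -0.0002
```

```bash
python3 -m pendant '[{"delta_rot":[0,0,0],"dp":[0,0,0.02],"claw":1},{"delta_rot":[0,0,0],"dp":[0,0,0.02],"claw":1},{"delta_rot":[0,0,0],"dp":[0,0,0.015],"claw":1},{"delta_rot":[0,0,0],"dp":[0,0,0.01],"claw":1},{"delta_rot":[0,0,0],"dp":[0,0,0],"claw":1},{"delta_rot":[0,0,0],"dp":[0,0,0],"claw":1},{"delta_rot":[0,0,0],"dp":[0,0,0],"claw":1},{"delta_rot":[0,0,0],"dp":[0,0,0],"claw":1}]' 40
python3 - <<'E'
from h import *
p=cams.camera_params('wrist');np.save('w13.npy',p,allow_pickle=True)
t=cams.capture('wrist')[:,:,::-1]
cv2.imwrite('pics/w13.png',cv2.resize(t[130:330,170:390],None,fx=3,fy=3,interpolation=cv2.INTER_CUBIC))
S=cams.capture('scene')[:,:,::-1]; cv2.imwrite('pics/S13.png',S)
s=S[105:175,280:355]; cv2.imwrite('pics/s13.png',cv2.resize(s,None,fx=8,fy=8,interpolation=cv2.INTER_CUBIC))
s=arm.read_state();print(s['force'],s['tcp_pos'])
E
```

```text
t: 19.47
tcp_pos: [0.4327, 0.3333, 0.1033]
orientation: [0.0, 0.108, 0.994, 0.0]
force: [-2.7, -1.3, 8.1]
width: 0.0002
[-2.17906497  0.26483417  7.42124374] [0.43270415 0.33331349 0.10326621]
```

View pics/w13.png

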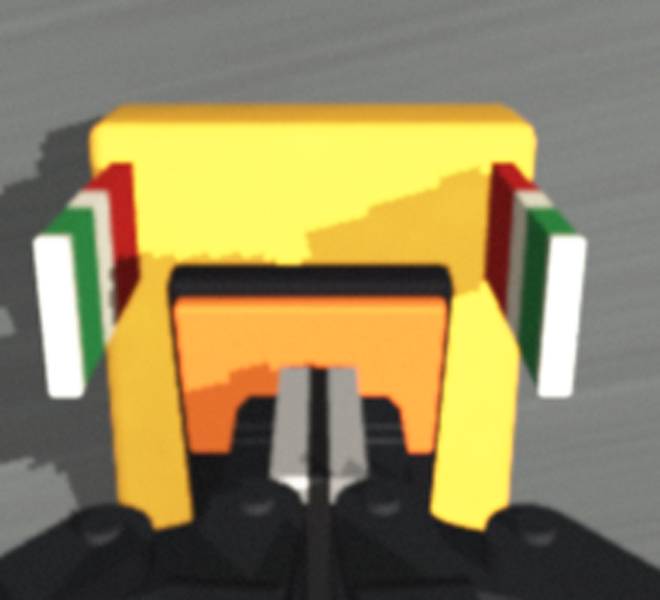

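View pics/s13.png

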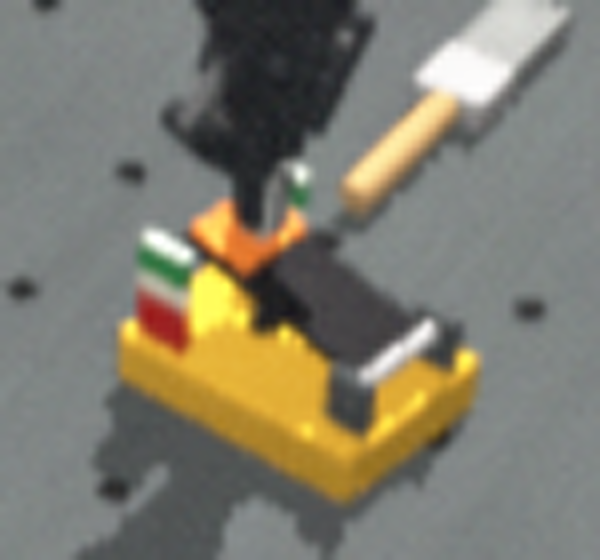

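View pics/S13.png

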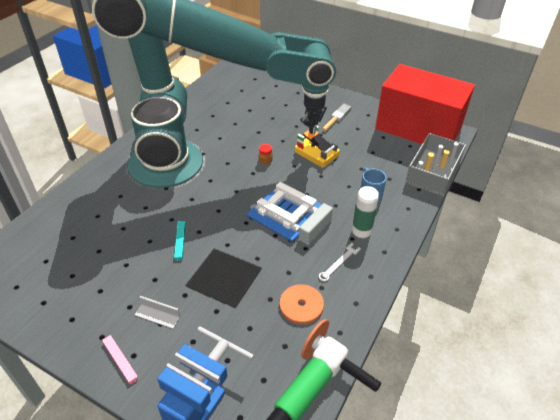

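```bash
python3 - <<'E'
from h import *
p=np.load('w13.npy',allow_pickle=True).item()
H=np.array([.5156,.3146,.05]);a=np.radians(-12.3);x=np.array([np.cos(a),np.sin(a),0]);y=np.array([-x[1],x[0],0])
for th in (.1,.15,.2,.225,.25,.3,.35,.45):
    u=.45-th
    f=lambda r,n,s: H-x*(r*np.cos(u)-n*np.sin(u))+np.array([0,0,r*np.sin(u)+n*np.cos(u)])+y*s
    L=[proj(p,f(.112,.008,s)) for s in (-.023,.023)]; B=proj(p,f(.078,.008,0))
    print(th,[tuple(np.round(((q[0]-170)*3,(q[1]-130)*3),0)) for q in L+[B]])
E
```

```text
0.1 [(np.float64(163.0), np.float64(350.0)), (np.float64(456.0), np.float64(349.0)), (np.float64(311.0), np.float64(482.0))]
0.15 [(np.float64(167.0), np.float64(323.0)), (np.float64(452.0), np.float64(323.0)), (np.float64(311.0), np.float64(464.0))]
0.2 [(np.float64(172.0), np.float64(300.0)), (np.float64(448.0), np.float64(300.0)), (np.float64(311.0), np.float64(446.0))]
0.225 [(np.float64(174.0), np.float64(289.0)), (np.float64(446.0), np.float64(289.0)), (np.float64(311.0), np.float64(438.0))]
0.25 [(np.float64(176.0), np.float64(279.0)), (np.float64(444.0), np.float64(279.0)), (np.float64(311.0), np.float64(430.0))]
0.3 [(np.float64(180.0), np.float64(261.0)), (np.float64(440.0), np.float64(261.0)), (np.float64(311.0), np.float64(415.0))]
0.35 [(np.float64(184.0), np.float64(245.0)), (np.float64(437.0), np.float64(245.0)), (np.float64(311.0), np.float64(401.0))]
0.45 [(np.float64(192.0), np.float64(220.0)), (np.float64(430.0), np.float64(219.0)), (np.float64(312.0), np.float64(378.0))]
```

By image, the paddle is at about 0.18–0.21 rad: the free edge is at crop row 297 and the back edge at 455. I nudge it about 1.5 mm lower towards the middle and make the final checks.

```bash
python3 -m pendant '[{"delta_rot":[0,0,0],"dp":[0,0,0.005],"claw":1},{"delta_rot":[0,0,0],"dp":[0,0,0.005],"claw":1},{"delta_rot":[0,0,0],"dp":[0,0,0],"claw":1},{"delta_rot":[0,0,0],"dp":[0,0,0],"claw":1},{"delta_rot":[0,0,0],"dp":[0,0,0],"claw":1},{"delta_rot":[0,0,0],"dp":[0,0,0],"claw":1},{"delta_rot":[0,0,0],"dp":[0,0,0],"claw":1},{"delta_rot":[0,0,0],"dp":[0,0,0],"claw":1}]' 40
python3 - <<'E'
from h import *
t=cams.capture('wrist')[:,:,::-1]
a=cv2.resize(t[130:330,170:390],None,fx=1.8,fy=1.8,interpolation=cv2.INTER_CUBIC)
T=cams.capture('top')[:,:,::-1]
b=cv2.resize(T[160:250,140:310],(396,210),interpolation=cv2.INTER_CUBIC)
cv2.imwrite('pics/f14.png',np.vstack([a,b]))
E
```

```text
t: 20.23
tcp_pos: [0.4326, 0.3334, 0.1018]
orientation: [0.0, 0.108, 0.994, 0.0]
force: [-2.8, 0.7, 7.5]
width: -0.0002
```

View pics/f14.png

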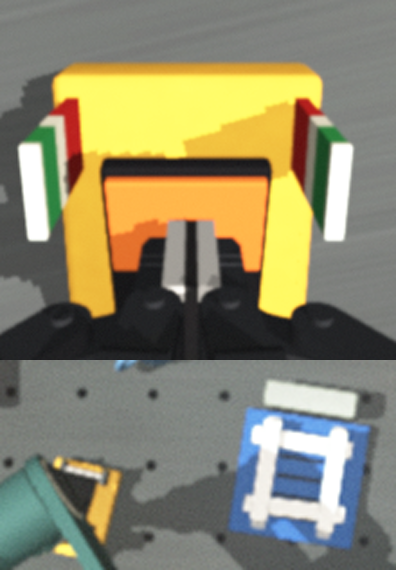

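The pad is still held, with about 7.5 N on the fingers and the free edge at the level of the green band. The crib shows both new bars over the rails, so I hand in.

```bash
python3 -c "
from bench import arm; print(arm.hand_in())"
```

```text
the job is handed in; nothing more can be done
None
```

I laid both loose bars across the crib, then pressed the paddle to about half travel and handed in at about 20 s while still holding it.

- **Bars:** My last wrist view, just after the second release, put both bars within about 2 mm of the rail centre lines. The left bar sits about 1.5° off parallel to its rail. The lower bars showed no visible shift, and the final top view showed the crib unchanged.
- **Paddle:** I put it at about 0.21–0.23 rad at the end, based on a finger height of 102 mm and a push of 7.5 N. An image check just before the last 1.5 mm nudge read slightly less, 0.18–0.21 rad. Both estimates are inside the 0.15–0.30 green band and well short of the trip.
- **Other items:** I touched nothing else on the bench, and the last scene picture, taken before that nudge, looked as it did at the start.

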